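# Loaded knockers into the sloping stand, heavy end down

### The arm

A 7-joint arm with a two-finger parallel gripper is mounted at the origin on a cart in front of the work surface, level with it; the furniture and walls round the work are solid. World frame = base frame: x ahead of the robot, y to its left, z up, the work surface at z = 0. Lengths are in mm, angles in rad, forces in N, time in s.
With the tool pointing down it reaches from about 350 to 900 mm from the base axis. Payload 19.9 kg.
Tool frame: the origin (TCP) lies midway between the tips of the shut fingers; the grasp point (between the pads) lies 19 mm behind it; y points along the fingers, x is the direction in which the jaws open and shut, and the axes are right-handed (so a half turn about y gives the same grasp; the last joint's range is limited). The gripper opens to 85 mm and grips with 20 to 120 N. Pads are 22 mm wide; open, the fingers measure 114 mm over their backs; the gripper's body (76 mm by 85 mm) begins 54 mm behind the grasp point. The pads swing forward as they close: fully open they stand 13 mm farther back than shut.
Start: joints at [1.105, 0.417, -0.01, 1.614, 0.005, 1.111, -0.053], TCP at [257.579, -569.433, 231.26] pointing down, gripper open.
Joint ranges: [-2.81, 2.81], [-0.39, 2.02], [-1.27, 1.25], [0.06, 2.57], [-1.19, 4.33], [0.19, 2], [-2.82, 2.82]. Speed limits (rad/s): [1.89, 1.89, 2.39, 2.39, 3.01, 3.01, 3.01].

### API

Orientations are given as a unit quaternion [w, x, y, z].
In Python, from plant import env gives the robot as it stands. The module is installed in compiled form; this text tells all that it offers.
- The arm moves only by the tool step_arm, never from a script. Its argument "increments" is a list of rows, each a list of 7 numbers: the shift along the tool's x, y, z in m, then the turn, a rotation vector about the tool's x, y, z in degrees, then the closure, from -1 (fully open) to 1 (shut), so that 0 is half open. A call has 1 to 10 rows; each row is the pose to reach, as a shift and turn from the pose commanded when the call began, along the tool's axes at that moment; what a row does not reach only later rows make up. A row lasts 1/12 s, in which the tool goes at most 41.7 mm and 7.16 degrees, less where a joint would pass 70% of its speed; a pose out of reach is approached as far as the arm can. A call with a gripper value outside its range is refused whole. The fingers move at their own pace and stop on an object; "grip_force" is the grip in N (left out, the last holds). Time passes only in rows, so rows that repeat a pose let the fingers close. It gives the time, the measured TCP pose, the force and the opening at its end, in the units of the state.
- env.state(): the state, without advancing time (a new reading comes with each control period).
- env.read_camera(name): name is "side" or "top"; returns the picture (420x560x3 uint8, red, green, blue); there is no depth.
- env.camera_info(name): a dict with "K" (3x3 intrinsics, pixels), "k1" (the pictures are not rectified: a ray, as slopes to the right and down, at radius r is drawn at 1 + k1 r^2 times it, then the intrinsics apply), "position" and "attitude" of the camera in the world. Camera axes: x right, y down, z forward; pixel columns grow to the right and rows downward; lengths in mm; the calibration is good to about 2 mm. A picture is of the moment at which its call begins. camera_info takes no time and is no camera call.
- env.finish_job(): hands the job in, once; it reports no verdict.
Trained networks look in the newest picture that a camera, given by its name, has taken for a name from the list of things; names that differ only in an ending like _2 or _b are one class to them, and where a whole thing is asked for, a point or a joint stands for the part that bears it (a point fixed in the world has none). Each returns a list of dicts, best first, with "score" (0 to 1); they miss things now and then, are a little off and sometimes report something else, mostly with a low value. They report only what shows in the picture. A call takes as long as a camera call.
- env.find_in(camera, name): "extent" ([left, top, right, bottom] in pixels, round what is visible of it).
The state is a dict: "time": time; "qpos": joint angles; "qd": joint speeds; "joint_efforts": joint torques, N m; "tool_pos": TCP position; "ee_rot": TCP orientation; "ft_force": force on the tool from outside, world axes, zero at the start; "moment": the same for the moment, N m; "gripper_width": finger opening in mm.
Only numpy, scipy, OpenCV 4.12 (cv2) and the standard library are available. Lean on these libraries where they do the work, as an engineer would, in place of code of your own. Each camera call takes 0.05 s, during which the arm holds its last target. There are 200 camera calls.

### The job

Put the two beech knockers with the octagonal grips away in the sloping wooden stand, one in each pair of V cradles, each with its heavy end at the low end of the stand. Each knocker has lead hidden in one end, which you cannot see, but that end dips when the knocker is lifted by its middle. Leave the plain dowel and the sanding block where they are.

Things in the scene. Friction and masses are not known exactly. Their poses are not given: they have to be found in the camera images.
- knocker_a: Beech knocker, 190 mm long: octagonal grip 60 mm long, 28 mm over flats, between two alike round ends 28 mm thick. Lies loose, pointing left to right within 15 degrees. Lead hidden in one end (either; this frame does not tell): 0.4 kg, centre of mass 53 mm from mid-length. Origin: on its axis at mid-length, 14 mm above the bench; x along its length.
- knocker_b: Looks exactly like knocker_a, same size and frame, 210 mm or more from it, end to end; its heavy end may be the same or the other. Lifted by the middle, a knocker pulls its heavy end down with about 0.21 N m, felt as a moment at the wrist. Grip firmly (40 to 50 N) to carry it; at some 5 N it swings heavy end down.
- stand: Fixed stand, base 210 (x) by 215 mm (y), 12 mm thick. Two knockers lie in it side by side, 100 mm apart along x, sloping 20 degrees (0.35 rad) in the x = const planes: low end at -y (roughly towards the robot), by a 65 mm high foot board; high end at +y. V cradles, mouths 50 mm wide, hold them 65 mm either side of mid-length; the middle is open for fingers. Origin: at bench height under the middle; z up.
- cradle_left (a point): Point where mid-length of a knocker's axis lies when it is in the left place (seen from the robot; the stand's -x side): 75 mm above the bench. Axes as the stand's (not tilted).
- cradle_right (a point): The same for the right place, on the stand's +x side, 100 mm from the other. Axes as the stand's (not tilted).
- low_rail: The low cross rail of the stand with its two low V cradles, fixed to the stand, on its -y side. Origin: midway between the two low cradles, 52 mm above the bench, where the knocker axes pass; axes as the stand's. A knocker laid heavy end low loads it with 4 to 7 N, the wrong way round with under 2 N.
- dowel: Plain beech dowel without an octagonal grip, 120 mm long, 20 mm thick, loose on the bench. Bystander. Origin: centre of its underside; y along its length.
- drill_press: Bench drill press, fixed, 540 mm tall, between and behind the work: an obstacle. Its base, round table and the feed handle spokes (about 460 mm up) reach some 230 mm from its vertical centre line; carry things past it on the robot's side, within 0.45 m of the robot's base axis. Origin: on the bench under its middle.
- sanding_block: Cork sanding block, 61 x 105 x 32 mm, loose on the bench. Bystander. Origin: centre of its underside; y along its length.

How it is judged:
By the outcome, as a careful person would: the job done as asked, in the order asked, and still so for the second after the job is handed in, with the robot touching nothing.
It also fails if it takes over 67 s, if anything falls off the work surface, if the arm or the gripper's body presses on something with over 40 N, if the wrist force passes 120 N, or if a joint passes its speed limit or range.

## Working session

There is one attempt and no reset: what is moved stays moved. The work goes in short steps, Python scripts to look and compute and a tool call to move; the robot and the scene stay as the last step left them, time stands still between calls to the robot, and variables do not carry over. Pictures are saved under pics/ and viewed, about 8 in all and at most 12, crops included, and the job is handed in when it is done.

Besides the shell and the picture viewer there is one more tool, called as a command line: name --pt "numbers of a row" for each row, then --argument value for the rest. step_arm: Moves the arm, as the interface text tells. Its arguments: {"type":"object","properties":{"increments":{"type":"array","items":{"type":"array","items":{"type":"number"}}},"grip_force":{"type":"number"}},"required":["increments"]}

```bash
mkdir -p pics; python3 - <<'E'
from plant import env
import cv2, numpy as np
s=env.state()
for k,v in s.items(): print(k,np.round(v,4))
for c in ("side","top"):
    im=env.read_camera(c); cv2.imwrite(f"pics/{c}0.png",im[:,:,::-1])
    i=env.camera_info(c); print(c,i)
    for n in ("knocker_a","stand","low_rail","dowel","sanding_block","drill_press"):
        print(n,[(np.round(d["extent"],1).tolist(),round(d["score"],2)) for d in env.find_in(c,n)])
E
```

```text
time 0.0
qpos [ 1.1045  0.4179 -0.0103  1.6142  0.0047  1.1107 -0.053 ]
qd [-0.0026  0.0004  0.0002  0.0024  0.0005 -0.0007 -0.0017]
joint_efforts [ 1.00000e-04 -8.64442e+01  6.79000e-01 -4.34906e+01  1.92000e-02
  7.40000e-03  0.00000e+00]
tool_pos [ 257.4522 -569.1379  230.6895]
ee_rot [ 0.5944 -0.594   0.3837 -0.383 ]
ft_force [-0.388  -0.3348 -0.1383]
moment [ 0.0332  0.0611 -0.0306]
gripper_width 85.1491
side {'K': array([[419.26354518,   0.        , 285.46884063],
       [  0.        , 419.26354518, 204.99324209],
       [  0.        ,   0.        ,   1.        ]]), 'k1': -0.08806077755604404, 'position': array([196.35197398, 714.98660969, 887.42480551]), 'attitude': array([ 0.08299565, -0.20395533,  0.89290743, -0.39272161])}
knocker_a [([312.5, 215.7, 338.5, 267.4], 0.9), ([265.6, 284.3, 303.5, 348.7], 0.9), ([284.6, 204.1, 294.3, 226.8], 0.16)]
stand [([287.3, 132.0, 374.7, 207.8], 0.71), ([266.0, 284.6, 303.9, 352.4], 0.4)]
low_rail [([321.3, 155.4, 359.1, 196.6], 0.96)]
dowel [([282.3, 203.6, 298.0, 229.9], 0.58)]
sanding_block [([214.8, 279.2, 251.4, 317.8], 0.76)]
drill_press [([289.0, 132.6, 375.6, 206.9], 0.46)]
top {'K': array([[403.99727095,   0.        , 275.32673812],
       [  0.        , 403.99727095, 207.63341675],
       [  0.        ,   0.        ,   1.        ]]), 'k1': -0.0758407232255705, 'position': array([ 480.32804007,  -92.94600343, 1052.90876906]), 'attitude': array([-0.03799045,  0.71397365, -0.69797154,  0.04042377])}
knocker_a [([222.1, 267.0, 299.5, 277.8], 0.72), ([117.2, 265.2, 191.0, 275.2], 0.63)]
stand [([325.7, 192.3, 427.8, 288.9], 0.92)]
low_rail [([335.6, 241.9, 414.5, 264.9], 0.82)]
dowel [([255.4, 213.4, 303.4, 226.3], 0.7)]
sanding_block [([127.0, 203.4, 175.0, 235.1], 0.86)]
drill_press []
```

View pics/top0.png

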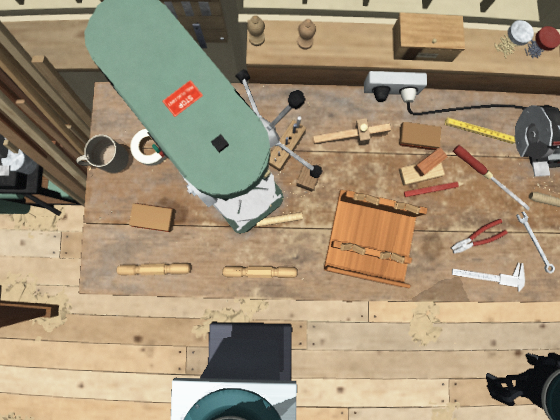

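View pics/side0.png

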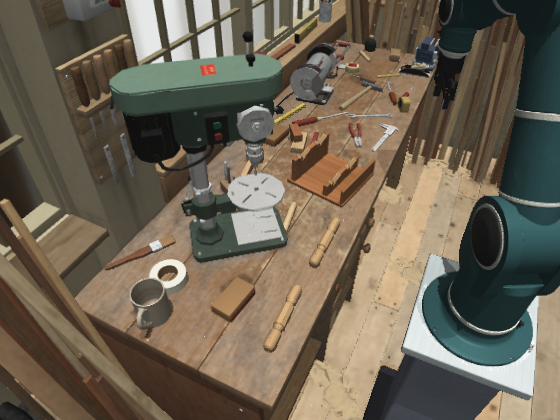

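Top view: two knockers at about (154,268) and (260,271), stand at (372,238) with its foot board towards the robot (bottom). The side view shows the same. I'll enlarge both for precise points.

```bash
cat > h.py <<'E'
import numpy as np, cv2
from scipy.spatial.transform import Rotation as R
from plant import env
def rot(q): return R.from_quat([q[1],q[2],q[3],q[0]])
def ray(c,uv):
    i=env.camera_info(c); K=i["K"]
    d=cv2.undistortPoints(np.array([[uv]],float),K,np.array([i["k1"],0,0,0,0.]),)[0,0]
    v=rot(i["attitude"]).apply([d[0],d[1],1]); return np.array(i["position"]),v/np.linalg.norm(v)
def atz(c,uv,z):
    p,v=ray(c,uv); return p+v*(z-p[2])/v[2]
def tri(a,b):
    (p,v),(q,w)=ray("top",a),ray("side",b)
    t=np.linalg.lstsq(np.c_[v,-w],q-p,rcond=None)[0]
    A,B=p+v*t[0],q+w*t[1]; return (A+B)/2,np.linalg.norm(A-B)
def proj(c,P):
    i=env.camera_info(c); x=rot(i["attitude"]).inv().apply(np.array(P,float)-i["position"]); x=x/x[...,2:]
    r2=(x[...,:2]**2).sum(-1,keepdims=True); s=x[...,:2]*(1+i["k1"]*r2)
    return s*i["K"][0,0]+i["K"][:2,2]
E
python3 - <<'E'
import cv2, numpy as np
t=cv2.imread("pics/top0.png"); s=cv2.imread("pics/side0.png")
r=lambda a,k:cv2.resize(a,None,fx=k,fy=k,interpolation=cv2.INTER_CUBIC)
c=np.zeros((600,800,3),np.uint8)
a=r(t[255:285,110:310],4); c[:120]=a       # knockers top, 4x origin (110,255)
b=r(t[185:295,320:434],4); c[130:570,:456]=b # stand top 4x origin(320,185) at y130
d=r(s[125:213,285:380],3.6); c[130:130+d.shape[0],458:458+d.shape[1]]=d
cv2.imwrite("pics/c1.png",c)
c2=np.zeros((600,800,3),np.uint8); a=r(s[210:355,255:350],4); c2[:580,:380]=a; cv2.imwrite("pics/c2.png",c2[:, :400])
E
```

```text
(no output)
```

View pics/c1.png

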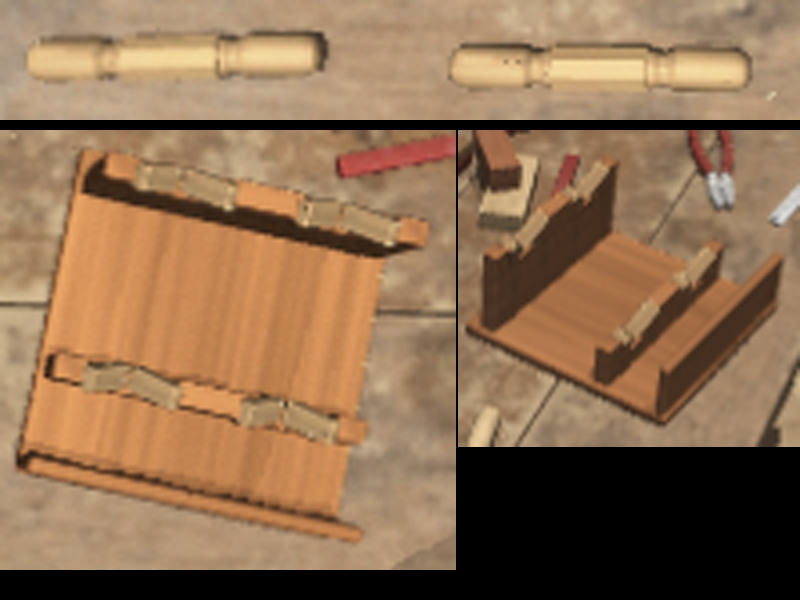

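View pics/c2.png

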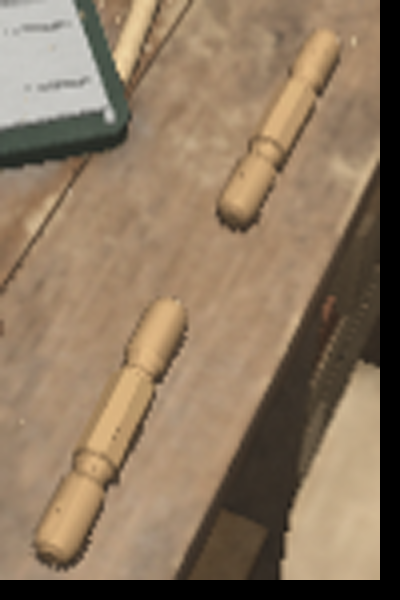

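Crop c1 shows the knockers with ends at about (117,269)–(191,267) and (222,271)–(297,272), and the four V cradles in both views. In c2 the knocker ends are clear in the side view. Now I'll triangulate.

```bash
python3 - <<'E'
from h import *
np.set_printoptions(precision=1,suppress=True)
T=lambda x,y:((x+.5)/4-.5+110,(y+.5)/4-.5+255)
S=lambda x,y:((x+.5)/4-.5+255,(y+.5)/4-.5+210)
TS=lambda x,y:((x+.5)/4-.5+320,(y-130+.5)/4-.5+185)
SS=lambda x,y:((x-458+.5)/3.6-.5+285,(y-130+.5)/3.6-.5+125)
for n,a,b in (("L",((28,58),(325,51)),((56,550),(172,312))),("R",((450,64),(750,68)),((236,215),(325,42)))):
    e=[atz("top",T(*p),14) for p in a]; m=(e[0]+e[1])/2; d=e[0]-e[1]
    f=[atz("side",S(*p),14) for p in b]; 
    print(n,"top",*e,"mid",m,"len",np.linalg.norm(d),"ang",np.degrees(np.arctan2(d[0],d[1])),"side",*f,(f[0]+f[1])/2)
    print(" tri",[tri(T(*p),S(*q)) for p,q in zip(a,b)])
    # grip centre
for n,p,q in (("L",[(112,58),(220,54)],[(95,470),(150,365)]),("R",[(545,66),(650,68)],[(265,150),(315,92)])):
    print(n,"grip tri",[tri(T(*x),S(*y)) for x,y in zip(p,q)])
names="lowL_a lowL_b lowR_a lowR_b hiL_a hiL_b hiR_a hiR_b".split()
t=[(85,377),(180,397),(240,410),(338,432),(138,175),(237,195),(302,210),(398,235)]
s=[(617,338),(660,305),(679,283),(720,245),(507,248),(550,213),(572,198),(615,160)]
zz=[57]*4+[101]*4
for n,a,b,z in zip(names,t,s,zz): print(n,*tri(TS(*a),SS(*b)),"topz",atz("top",TS(*a),z),"sidez",atz("side",SS(*b),z))
C=[(atz("top",TS(*t[i]),zz[i])+atz("top",TS(*t[i+1]),zz[i]))/2 for i in (0,2,4,6)]
print("axis pts",*C)
for i,j in ((0,1),(2,3),(0,2),(1,3)):
    d=C[j]-C[i]; print(i,j,np.linalg.norm(d[:2]),np.degrees(np.arctan2(d[1],d[0])))
E
```

```text
L top [427.5 309.7  14. ] [437.6 117.1  14. ] mid [432.5 213.4  14. ] len 192.86548604207712 ang -2.999892659835975 side [424.2 300.3  14. ] [433.1 120.9  14. ] [428.6 210.6  14. ]
 tri [(array([425. , 305.3,  22.5]), np.float64(6.276449084207693)), (array([435.9, 117.7,   8.6]), np.float64(2.9830120620823766))]
R top [431.4  36.8  14. ] [ 433.3 -154.4   14. ] mid [432.4 -58.8  14. ] len 191.2237009494485 ang -0.5665561016801949 side [427.1  29.9  14. ] [ 431.1 -151.3   14. ] [429.1 -60.7  14. ]
 tri [(array([428.7,  35.1,  19.3]), np.float64(6.372847647031669)), (array([ 432.6, -154.9,   10.2]), np.float64(1.1507057950585897))]
L grip tri [(array([427.1, 250.4,  23.7]), np.float64(5.5161057003773015)), (array([429.2, 177.5,  33.5]), np.float64(11.632683846661429))]
R grip tri [(array([430.5, -24.9,  22.3]), np.float64(3.17628631545044)), (array([425.2, -93. ,  18.9]), np.float64(14.54608591371875))]
lowL_a [ 498.9 -259.2   54.2] 0.4575076656276247 topz [ 499.  -258.7   57. ] sidez [ 497.7 -256.    57. ]
lowL_b [ 484.5 -319.7   53. ] 7.211388375937198 topz [ 487.9 -317.6   57. ] side
[... 223 characters left out ...]
426.9   57. ]
hiL_a [ 618.  -284.2   95.5] 3.7593891732828926 topz [ 619.  -282.5  101. ] sidez [ 613.3 -277.8  101. ]
hiL_b [ 604.5 -343.6  100.5] 8.279420287360107 topz [ 608.3 -342.1  101. ] sidez [ 600.2 -344.   101. ]
hiR_a [ 598.2 -384.7   93.4] 6.242525856969325 topz [ 600.2 -381.4  101. ] sidez [ 591.4 -375.2  101. ]
hiR_b [ 580.2 -438.5  109.3] 11.257053855793792 topz [ 586.5 -439.7  101. ] sidez [ 579.  -452.7  101. ]
axis pts [ 493.5 -288.1   57. ] [ 474.4 -385.6   57. ] [ 613.7 -312.3  101. ] [ 593.4 -410.5  101. ]
0 1 99.31323452783822 -101.0896014940234
2 3 100.30585567825172 -101.67195812734326
0 2 122.5836863784832 -11.377117953062095
1 3 121.57321074324243 -11.84489522594501
```

```bash
cat >> h.py <<'E'
def go(pos,axis_yaw,tilt=0):
    """target: knocker-axis-perp jaws. tool y = down; jaw x horizontal at world angle axis_yaw deg; then turn tilt deg about tool x"""
    a=np.radians(axis_yaw); x=np.array([np.cos(a),np.sin(a),0]); y=np.array([0,0,-1.]); 
    Rt=R.from_matrix(np.c_[x,y,np.cross(x,y)])*R.from_rotvec([np.radians(tilt),0,0])
    s=env.state(); R0=rot(s["ee_rot"])
    return np.round(R0.inv().apply(np.array(pos)-s["tool_pos"])/1000,4).tolist(), np.round((R0.inv()*Rt).as_rotvec(degrees=True),2).tolist()
def st():
    s=env.state(); M=rot(s["ee_rot"]).as_matrix()
    print("t",round(s["time"],2),"pos",np.round(s["tool_pos"],1),"q",np.round(s["qpos"],2),"F",np.round(s["ft_force"],1),"M",np.round(s["moment"],3),"w",round(s["gripper_width"],1))
    print("x",np.round(M[:,0],3),"y",np.round(M[:,1],3),"yaw x",round(np.degrees(np.arctan2(M[1,0],M[0,0])),1))
E
python3 - <<'E'
from h import *
np.set_printoptions(precision=1,suppress=True)
TS=lambda x,y:((x+.5)/4-.5+320,(y-130+.5)/4-.5+185)
st()
u=np.array([np.cos(np.radians(-11.6)),np.sin(np.radians(-11.6))])
c=np.array([543.7,-349.1])
for z in (65,77):
    for p in ((190,485),(190,500),(30,450),(362,530),(362,541)): q=atz("top",TS(*p),z); print(z,p,q,"stand y",(q[:2]-c)@u)
for p,z in (((316,172),460),((297,99),460),((243,75),460),((240,192),500),((283,205),40),((242,233),20)): print(p,atz("top",p,z))
for yaw in (0,180): print(yaw,go([431,212,200],yaw-3),go([431,-59.5,200],yaw))
E
```

```text
t 0.7 pos [ 257.6 -569.4  231.3] q [ 1.1  0.4 -0.   1.6  0.   1.1 -0.1] F [0.4 0.2 0.1] M [-0.  0.  0.] w 85.5
x [ 0.4 -0.9 -0. ] y [-0. -0. -1.] yaw x -65.7
65 (190, 485) [ 434.6 -322.1   65. ] stand y -112.30077974767076
65 (190, 500) [ 425.6 -322.1   65. ] stand y -121.16116848129458
65 (30, 450) [ 454.  -224.1   65. ] stand y -113.03311398627325
65 (362, 530) [ 409.  -428.2   65. ] stand y -116.0817744178511
65 (362, 541) [ 402.3 -428.2   65. ] stand y -122.6008382534336
77 (190, 485) [ 435.2 -319.3   77. ] stand y -112.31637313302684
77 (190, 500) [ 426.2 -319.3   77. ] stand y -121.06913587107938
77 (30, 450) [ 454.3 -222.5   77. ] stand y -113.03981180238401
77 (362, 530) [ 409.8 -424.2   77. ] stand y -116.0514405501417
77 (362, 541) [ 403.3 -424.1   77. ] stand y -122.49131816076374
(316, 172) [ 601.4 -153.8  460. ]
(297, 99) [ 714.6 -123.7  460. ]
(243, 75) [751.6 -39.7 460. ]
(240, 192) [562.6 -44.8 500. ]
(283, 205) [ 600.3 -114.4   40. ]
(242, 233) [528.3 -11.5  20. ]
0 ([-0.6405, 0.0313, 0.4801], [0.0, -62.66, -0.0]) ([-0.3932, 0.0313, 0.3682], [0.0, -65.66, -0.0])
180 ([-0.6405, 0.0313, 0.4801], [0.0, 117.34, 0.0]) ([-0.3932, 0.0313, 0.3682], [0.0, 114.34, 0.0])
```

step_arm --pt "-0.036 0.003 0.034 0 -6.5 0 -1" --pt "-0.072 0.006 0.068 0 -13 0 -1" --pt "-0.11 0.008 0.1 0 -19 0 -1" --pt "-0.14 0.01 0.13 0 -25 0 -1" --pt "-0.17 0.012 0.16 0 -31 0 -1" --pt "-0.2 0.014 0.19 0 -37 0 -1" --pt "-0.23 0.016 0.21 0 -43 0 -1" --pt "-0.26 0.02 0.24 0 -49 0 -1" --pt "-0.29 0.025 0.27 0 -55 0 -1" --pt "-0.32 0.03 0.3 0 -61 0 -1" --grip_force 45

```text
time: 1.53
tool_pos: [391.1, -174.2, 204.2]
ee_rot: [-0.706, 0.707, -0.027, 0.027]
ft_force: [1.9, -1.0, -0.4]
gripper_width: 85.2
```

```bash
python3 - <<'E'
from h import *
st(); print(go([431,-59.5,80],0.5)); print(go([431,-59.5,10],0.5))
E
```

```text
t 1.53 pos [ 391.1 -174.2  204.2] q [ 0.74  0.11 -0.42  2.09  0.06  0.94  0.22] F [ 1.9 -1.  -0.4] M [-0.092 -0.069  0.02 ] w 85.2
x [ 0.997 -0.076  0.001] y [ 0.001 -0.001 -1.   ] yaw x -4.4
([0.0309, 0.1241, 0.1175], [0.05, -4.88, 0.05])
([0.0308, 0.1941, 0.1176], [0.05, -4.88, 0.05])
```

step_arm --pt "0.008 0.02 0.032 0 -2 0 -1" --pt "0.016 0.05 0.064 0 -4 0 -1" --pt "0.024 0.08 0.09 0 -5.2 0 -1" --pt "0.024 0.11 0.097 0 -5.2 0 -1" --pt "0.024 0.12 0.097 0 -5.2 0 -1" --pt "0.024 0.12 0.097 0 -5.2 0 -1" --pt "0.024 0.12 0.097 0 -5.2 0 -1"

```text
time: 2.12
tool_pos: [422.8, -82.0, 84.5]
ee_rot: [-0.707, 0.707, 0.003, -0.003]
ft_force: [-0.8, -0.5, 1.2]
gripper_width: 85.6
```

```bash
python3 - <<'E'
from h import *
st(); print(go([431,-59.5,6],0.5))
for c in ("side","top"):
    im=env.read_camera(c)
    P=proj(c,[[431,-59.5,14]])[0].astype(int); print(P)
    x,y=P[0]-50,P[1]-50
    cv2.imwrite(f"pics/g_{c}.png",cv2.resize(im[y:y+100,x:x+100,::-1],None,fx=4,fy=4,interpolation=cv2.INTER_CUBIC))
cv2.imwrite("pics/g.png",np.hstack([cv2.imread(f"pics/g_{c}.png") for c in ("side","top")]))
E
```

```text
t 2.12 pos [422.8 -82.   84.5] q [ 0.53  0.33 -0.46  2.19  0.24  0.67 -0.09] F [-0.8 -0.5  1.2] M [-0.018 -0.046  0.002] w 85.6
x [ 1.     0.009 -0.001] y [-0.001 -0.    -1.   ] yaw x 0.5
([0.0085, 0.0784, 0.0224], [0.0, -0.0, -0.03])
[324 240]
[259 271]
```

View pics/g.png

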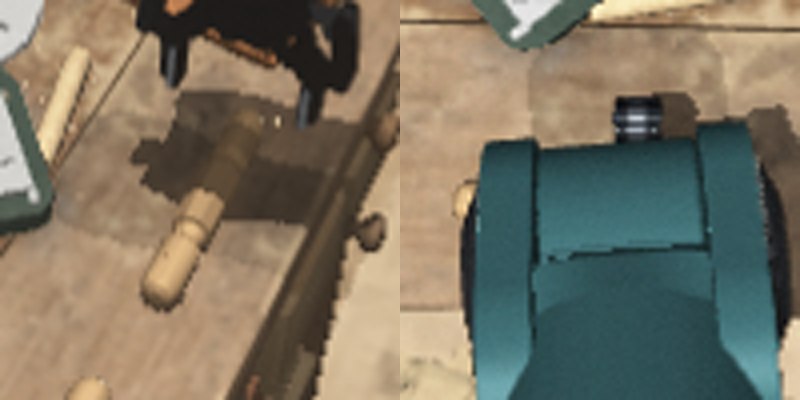

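Picture: fingers above the knocker, offset toward its far end as the numbers say (commanded = measured pose). I'll move over and descend.

step_arm --pt "0.0085 0.0 0.0225 0 0 0 -1" --pt "0.0085 0.0 0.0225 0 0 0 -1" --pt "0.0085 0.02 0.0225 0 0 0 -1" --pt "0.0085 0.04 0.0225 0 0 0 -1" --pt "0.0085 0.06 0.0225 0 0 0 -1" --pt "0.0085 0.07 0.0225 0 0 0 -1" --pt "0.0085 0.0785 0.0225 0 0 0 -1" --pt "0.0085 0.0785 0.0225 0 0 0 -1" --pt "0.0085 0.0785 0.0225 0 0 0 -1"

```text
time: 2.97
tool_pos: [431.4, -58.9, 6.0]
ee_rot: [-0.707, 0.707, 0.003, -0.003]
ft_force: [0.0, 0.6, -0.5]
gripper_width: 85.5
```

```bash
python3 - <<'E'
from h import *
st(); print(go([431,-59.5,4],0.5))
E
```

```text
t 2.97 pos [431.4 -58.9   6. ] q [ 0.39  0.5  -0.38  2.21  0.38  0.5  -0.27] F [ 0.   0.6 -0.5] M [-0.048  0.026 -0.004] w 85.5
x [1.    0.009 0.   ] y [ 0. -0. -1.] yaw x 0.5
([-0.0004, 0.002, -0.0006], [0.01, 0.03, 0.02])
```

Close.

step_arm --pt "0 0.002 0 0 0 0 0.2" --pt "0 0.002 0 0 0 0 0.5" --pt "0 0.002 0 0 0 0 1" --pt "0 0.002 0 0 0 0 1" --pt "0 0.002 0 0 0 0 1" --pt "0 0.002 0 0 0 0 1" --pt "0 0.002 0 0 0 0 1" --pt "0 0.002 0 0 0 0 1" --pt "0 0.002 0 0 0 0 1" --pt "0 0.002 0 0 0 0 1" --grip_force 50

```text
time: 3.8
tool_pos: [431.2, -58.8, 3.8]
ee_rot: [-0.707, 0.707, 0.003, -0.003]
ft_force: [-3.7, -0.2, 11.2]
gripper_width: 26.7
```

```bash
python3 - <<'E'
from h import *
st()
E
```

```text
t 3.8 pos [431.2 -58.8   3.8] q [ 0.39  0.5  -0.37  2.21  0.38  0.49 -0.28] F [-3.7 -0.2 11.2] M [-0.063  0.572  0.085] w 26.7
x [1.    0.009 0.   ] y [ 0. -0. -1.] yaw x 0.5
```

step_arm --pt "0 -0.004 0 0 0 0 1" --pt "0 -0.012 0 0 0 0 1" --pt "0 -0.025 0 0 0 0 1" --pt "0 -0.045 0 0 0 0 1" --pt "0 -0.07 0 0 0 0 1" --pt "0 -0.095 0 0 0 0 1" --pt "0 -0.115 0 0 0 0 1" --pt "0 -0.12 0 0 0 0 1" --pt "0 -0.12 0 0 0 0 1" --pt "0 -0.12 0 0 0 0 1"

```text
time: 4.63
tool_pos: [430.6, -58.9, 122.9]
ee_rot: [-0.707, 0.707, 0.003, -0.003]
ft_force: [0.1, -0.5, -4.1]
gripper_width: 26.4
```

```bash
python3 - <<'E'
from h import *
st()
im=env.read_camera("side"); P=proj("side",[[431,-59.5,110]])[0].astype(int); x,y=P-50
cv2.imwrite("pics/l.png",cv2.resize(im[y-20:y+80,x:x+100,::-1],None,fx=5,fy=5,interpolation=cv2.INTER_CUBIC))
E
```

```text
t 4.63 pos [430.6 -58.9 122.9] q [ 0.52  0.27 -0.51  2.15  0.19  0.76 -0.1 ] F [ 0.1 -0.5 -4.1] M [-0.238 -0.001  0.015] w 26.4
x [ 1.     0.009 -0.   ] y [-0. -0. -1.] yaw x 0.5
```

View pics/l.png

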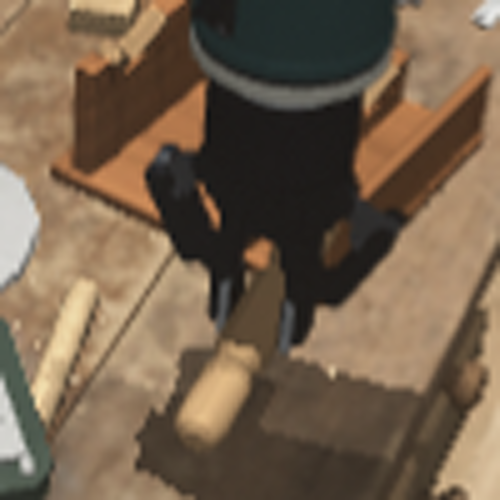

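The knocker is held. Mx = −0.24 with about −4 N puts the load 60 mm towards +y, so the heavy end is on the robot's left. I'll carry it on the robot's side while turning to yaw +78.

step_arm --pt "-0.01 -0.01 -0.02 0 -3 0 1" --pt "-0.02 -0.02 -0.045 0 -7 0 1" --pt "-0.025 -0.035 -0.07 0 -12 0 1" --pt "-0.03 -0.05 -0.095 0 -17 0 1" --pt "-0.035 -0.065 -0.12 0 -22 0 1" --pt "-0.04 -0.08 -0.145 0 -27 0 1" --pt "-0.045 -0.09 -0.165 0 -32 0 1" --pt "-0.045 -0.09 -0.18 0 -36 0 1" --pt "-0.045 -0.09 -0.19 0 -40 0 1" --pt "-0.045 -0.09 -0.19 0 -40 0 1"

```text
time: 5.52
tool_pos: [387.1, -250.8, 212.0]
ee_rot: [0.664, -0.663, -0.245, 0.246]
ft_force: [-0.4, 0.2, -4.7]
gripper_width: 26.3
```

```bash
python3 - <<'E'
from h import *
st(); print(go([430,-320,210],78.4),go([470,-388,210],78.4,-20))
E
```

```text
t 5.52 pos [ 387.1 -250.8  212. ] q [ 0.95  0.17 -0.48  2.01  0.1   0.98  1.13] F [-0.4  0.2 -4.7] M [-0.107 -0.104 -0.043] w 26.3
x [ 0.759  0.651 -0.   ] y [-0.002  0.001 -1.   ] yaw x 40.6
([-0.0125, 0.0019, -0.0805], [-0.11, -37.76, 0.01]) ([-0.0264, 0.0017, -0.1581], [-19.38, -37.38, -6.58])
```

step_arm --pt "-0.003 0 -0.015 -2 -4 -0.7 1" --pt "-0.006 0 -0.03 -5 -9 -1.6 1" --pt "-0.01 0 -0.05 -8 -15 -2.6 1" --pt "-0.014 0 -0.075 -11 -21 -3.6 1" --pt "-0.018 0 -0.1 -14 -27 -4.7 1" --pt "-0.022 0 -0.125 -17 -33 -5.8 1" --pt "-0.026 0.001 -0.145 -19.4 -37.4 -6.6 1" --pt "-0.026 0.002 -0.158 -19.4 -37.4 -6.6 1" --pt "-0.026 0.002 -0.158 -19.4 -37.4 -6.6 1" --pt "-0.026 0.002 -0.158 -19.4 -37.4 -6.6 1"

```text
time: 6.35
tool_pos: [470.6, -385.1, 209.8]
ee_rot: [-0.446, 0.635, 0.517, -0.361]
ft_force: [0.0, 1.1, -4.6]
gripper_width: 26.7
```

```bash
python3 - <<'E'
from h import *
st(); print(go([538,-399,170],78.4,-20))
im=env.read_camera("side"); im2=env.read_camera("top")
s=env.state(); M=rot(s["ee_rot"]).as_matrix(); m=np.array(s["tool_pos"])-10.2*M[:,1]
e=[m+95*M[:,2],m-95*M[:,2]]
def crop(im,c):
    x,y=proj(c,[m])[0].astype(int)-55; c_=im[y:y+110,x:x+110,::-1].copy()
    o=cv2.resize(c_,None,fx=3.6,fy=3.6,interpolation=cv2.INTER_CUBIC)
    for p in e: q=((proj(c,[p])[0]-[x,y])*3.6).astype(int); cv2.circle(o,tuple(int(v) for v in q),4,(0,0,255),1)
    return o
cv2.imwrite("pics/h.png",np.hstack([crop(im,"side"),crop(im2,"top")]))
E
```

```text
t 6.35 pos [ 470.6 -385.1  209.8] q [ 1.19  0.32 -0.55  1.91  0.01  0.65  2.04] F [ 0.   1.1 -4.6] M [ 0.148  0.48  -0.038] w 26.7
x [0.204 0.979 0.002] y [ 0.335 -0.067 -0.94 ] yaw x 78.3
([0.0001, 0.0609, -0.0511], [0.0, -0.18, 0.08])
```

View pics/h.png

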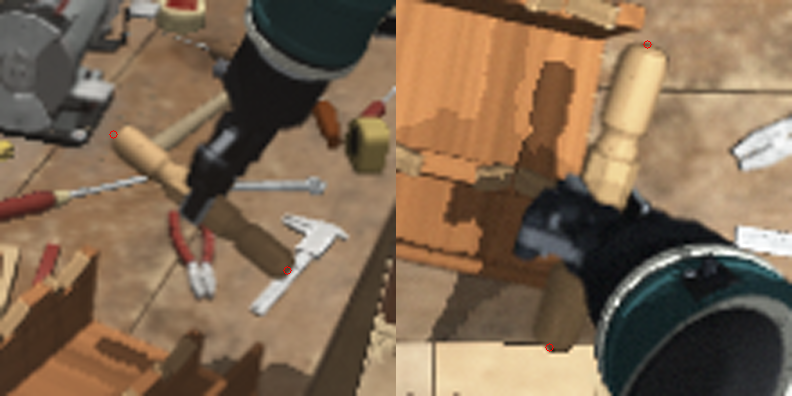

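The predicted axis-end circles sit on the knocker's tips, so it is held rigidly at the 20° slope. Moving above the right cradle.

step_arm --pt "0 0.015 -0.012 0 0 0 1" --pt "0 0.03 -0.025 0 0 0 1" --pt "0 0.045 -0.038 0 0 0 1" --pt "0 0.055 -0.047 0 0 0 1" --pt "0 0.061 -0.051 0 0 0 1" --pt "0 0.061 -0.051 0 0 0 1" --pt "0 0.061 -0.051 0 0 0 1"

```text
time: 7.03
tool_pos: [537.8, -399.5, 171.6]
ee_rot: [-0.444, 0.635, 0.518, -0.362]
ft_force: [-0.3, 0.0, -3.3]
gripper_width: 26.7
```

```bash
python3 - <<'E'
from h import *
st()
for z in (85,70,64): print(go([538,-399,z],78.4,-20))
E
```

```text
t 7.03 pos [ 537.8 -399.5  171.6] q [ 1.05  0.46 -0.49  1.8   0.12  0.61  1.92] F [-0.3  0.  -3.3] M [ 0.081  0.545 -0.031] w 26.7
x [ 0.202  0.979 -0.   ] y [ 0.336 -0.07  -0.939] yaw x 78.4
([0.0006, 0.0813, 0.0297], [0.08, -0.04, -0.03])
([0.0006, 0.0954, 0.0349], [0.08, -0.04, -0.03])
([0.0006, 0.1011, 0.0369], [0.08, -0.04, -0.03])
```

step_arm --pt "0 0.02 0.007 0 0 0 1" --pt "0 0.04 0.0145 0 0 0 1" --pt "0 0.06 0.022 0 0 0 1" --pt "0 0.075 0.0275 0 0 0 1" --pt "0 0.085 0.031 0 0 0 1" --pt "0 0.09 0.033 0 0 0 1" --pt "0 0.093 0.034 0 0 0 1" --pt "0 0.0955 0.035 0 0 0 1" --pt "0 0.0955 0.035 0 0 0 1"

```text
time: 7.78
tool_pos: [538.2, -400.3, 70.4]
ee_rot: [-0.444, 0.636, 0.518, -0.362]
ft_force: [-0.7, -0.3, -4.0]
gripper_width: 26.9
```

```bash
python3 - <<'E'
from h import *
st(); print(go([538,-399,66],78.4,-20))
E
```

```text
t 7.78 pos [ 538.2 -400.3   70.4] q [ 0.99  0.6  -0.42  1.85  0.19  0.42  1.88] F [-0.7 -0.3 -4. ] M [ 0.1    0.463 -0.004] w 26.9
x [ 0.202  0.979 -0.001] y [ 0.337 -0.071 -0.939] yaw x 78.3
([0.0012, 0.004, 0.002], [0.15, -0.06, -0.08])
```

step_arm --pt "0.001 0.0015 0.0005 0 0 0 1" --pt "0.001 0.003 0.001 0 0 0 1" --pt "0.001 0.004 0.0015 0 0 0 1" --pt "0.001 0.004 0.0015 0 0 0 1"

```text
time: 8.12
tool_pos: [538.8, -399.9, 66.5]
ee_rot: [-0.443, 0.636, 0.518, -0.362]
ft_force: [-1.3, -1.9, 2.2]
gripper_width: 26.6
```

step_arm --pt "0 0.001 0.0004 0 0 0 1" --pt "0 0.001 0.0004 0 0 0 1"

```text
time: 8.28
tool_pos: [538.8, -399.9, 66.3]
ee_rot: [-0.443, 0.636, 0.518, -0.362]
ft_force: [-10.1, 2.7, 20.0]
gripper_width: 26.6
```

```bash
python3 - <<'E'
from h import *
st()
E
```

```text
t 8.28 pos [ 538.8 -399.9   66.3] q [ 0.98  0.6  -0.41  1.86  0.19  0.41  1.88] F [-10.1   2.7  20. ] M [0.303 0.98  0.222] w 26.6
x [ 0.202  0.979 -0.002] y [ 0.338 -0.072 -0.938] yaw x 78.3
```

Seated at the expected height (20 N contact). Backing off slightly and releasing.

step_arm --pt "0 -0.0007 -0.0003 0 0 0 1" --pt "0 -0.0007 -0.0003 0 0 0 0.3" --pt "0 -0.0007 -0.0003 0 0 0 0.2" --pt "0 -0.0007 -0.0003 0 0 0 0.1" --pt "0 -0.0007 -0.0003 0 0 0 -0.1" --pt "0 -0.0007 -0.0003 0 0 0 -0.3" --pt "0 -0.0007 -0.0003 0 0 0 -0.3" --pt "0 -0.0007 -0.0003 0 0 0 -0.3"

```text
time: 8.95
tool_pos: [538.3, -399.0, 65.3]
ee_rot: [-0.444, 0.636, 0.518, -0.362]
ft_force: [1.0, 0.3, 0.1]
gripper_width: 55.3
```

```bash
python3 - <<'E'
from h import *
st(); p=env.state()["tool_pos"]; print(go([p[0]-35,p[1]+7,p[2]+98],78.4,-20))
E
```

```text
t 8.95 pos [ 538.3 -399.    65.3] q [ 0.98  0.61 -0.42  1.86  0.19  0.41  1.88] F [1.  0.3 0.1] M [ 0.041  0.377 -0.03 ] w 55.3
x [ 0.202  0.979 -0.   ] y [ 0.337 -0.07  -0.939] yaw x 78.3
([-0.0003, -0.1043, -0.0002], [0.12, -0.06, -0.05])
```

step_arm --pt "0 -0.01 0 0 0 0 -0.3" --pt "0 -0.03 0 0 0 0 -0.3" --pt "0 -0.06 0 0 0 0 -0.3" --pt "0 -0.095 0 0 0 0 -0.6" --pt "0 -0.13 0 0 0 0 -1" --pt "0 -0.16 -0.005 2 3 0 -1" --pt "0 -0.18 -0.01 4 6 0 -1" --pt "0 -0.18 -0.01 4 6 0 -1"

```text
time: 9.62
tool_pos: [488.2, -389.5, 243.8]
ee_rot: [-0.491, 0.64, 0.48, -0.345]
ft_force: [0.7, -0.1, -0.1]
gripper_width: 85.6
```

```bash
python3 - <<'E'
from h import *
st(); print(go([385,-240,220],35),go([390,-100,200],3)) 
im=env.read_camera("top"); im2=env.read_camera("side")
a=cv2.resize(im[180:300,310:440,::-1],None,fx=3,fy=3,interpolation=cv2.INTER_CUBIC)
b=cv2.resize(im2[120:240,280:390,::-1],None,fx=3,fy=3,interpolation=cv2.INTER_CUBIC)
cv2.imwrite("pics/p1.png",np.hstack([a,b]))
E
```

```text
t 9.62 pos [ 488.2 -389.5  243.8] q [ 1.12  0.32 -0.52  1.79  0.05  0.81  1.87] F [ 0.7 -0.1 -0.1] M [ 0.086  0.228 -0.017] w 85.6
x [0.302 0.953 0.029] y [ 0.276 -0.058 -0.959] yaw x 72.4
([0.1106, -0.0143, 0.1453], [15.16, 36.95, 6.9]) ([0.245, -0.0018, 0.188], [13.23, 68.71, 11.29])
```

View pics/p1.png

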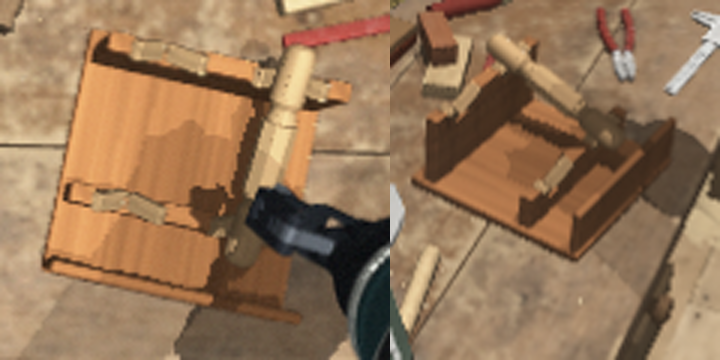

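The first knocker lies in both right cradles. On to the left knocker.

step_arm --pt "0.025 0 0.018 1.3 6.5 1.1 -1" --pt "0.05 0 0.037 2.6 13 2.2 -1" --pt "0.075 0 0.056 3.9 20 3.3 -1" --pt "0.1 0 0.076 5.3 27 4.5 -1" --pt "0.13 0 0.1 6.6 34 5.6 -1" --pt "0.155 0 0.12 7.9 41 6.8 -1" --pt "0.18 0 0.14 9.2 48 7.9 -1" --pt "0.205 0 0.158 10.6 55 9 -1" --pt "0.23 0 0.175 11.9 62 10.2 -1" --pt "0.245 0 0.188 13.2 68.7 11.3 -1"

```text
time: 10.55
tool_pos: [386.6, -96.4, 192.7]
ee_rot: [0.708, -0.706, -0.022, 0.024]
ft_force: [0.3, -0.3, 0.9]
gripper_width: 85.7
```

```bash
python3 - <<'E'
from h import *
st(); print(go([431,212,100],3))
E
```

```text
t 10.55 pos [386.6 -96.4 192.7] q [ 0.67  0.08 -0.52  2.16  0.05  0.91  0.19] F [ 0.3 -0.3  0.9] M [ 0.035 -0.063 -0.005] w 85.7
x [ 0.998  0.065 -0.004] y [-0.004  0.003 -1.   ] yaw x 3.7
([0.0645, 0.0934, 0.3046], [-0.17, 0.7, -0.2])
```

step_arm --pt "0.005 0 0.03 0 0 0 -1" --pt "0.012 0 0.065 0 0 0 -1" --pt "0.02 0 0.1 0 0 0 -1" --pt "0.028 0.01 0.135 0 0 0 -1" --pt "0.035 0.02 0.17 0 0.7 0 -1" --pt "0.043 0.035 0.205 0 0.7 0 -1" --pt "0.05 0.05 0.24 0 0.7 0 -1" --pt "0.058 0.07 0.275 0 0.7 0 -1" --pt "0.0645 0.085 0.3 -0.2 0.7 -0.2 -1" --pt "0.0645 0.093 0.3045 -0.2 0.7 -0.2 -1"

```text
time: 11.38
tool_pos: [430.2, 213.3, 98.8]
ee_rot: [0.707, -0.707, -0.022, 0.022]
ft_force: [-2.4, 0.2, -1.4]
gripper_width: 85.5
```

```bash
python3 - <<'E'
from h import *
st(); print(go([431,212,60],3),go([431,212,6],3))
E
```

```text
t 11.38 pos [430.2 213.3  98.8] q [ 0.04  0.43 -0.67  2.06  0.37  0.78 -0.8 ] F [-2.4  0.2 -1.4] M [-0.062  0.075  0.052] w 85.5
x [ 0.998  0.061 -0.   ] y [-0.  0. -1.] yaw x 3.5
([0.0007, 0.0388, -0.0014], [-0.01, 0.49, -0.0]) ([0.0007, 0.0928, -0.0014], [-0.01, 0.49, -0.0])
```

step_arm --pt "0.001 0.02 -0.001 0 0.5 0 -1" --pt "0.001 0.045 -0.001 0 0.5 0 -1" --pt "0.001 0.065 -0.001 0 0.5 0 -1" --pt "0.001 0.08 -0.001 0 0.5 0 -1" --pt "0.001 0.09 -0.001 0 0.5 0 -1" --pt "0.001 0.094 -0.001 0 0.5 0 -1" --pt "0.001 0.094 -0.001 0 0.5 0 -1"

```text
time: 11.97
tool_pos: [432.4, 207.8, 6.6]
ee_rot: [-0.706, 0.708, 0.017, -0.016]
ft_force: [-0.1, -0.1, 0.4]
gripper_width: 85.1
```

step_arm --pt "0 0 0 0 0 0 0.2" --pt "0 0 0 0 0 0 0.5" --pt "0 0 0 0 0 0 1" --pt "0 0 0 0 0 0 1" --pt "0 0 0 0 0 0 1" --pt "0 0 0 0 0 0 1" --pt "0 0 0 0 0 0 1" --pt "0 0 0 0 0 0 1" --pt "0 0 0 0 0 0 1" --pt "0 0 0 0 0 0 1" --grip_force 50

```text
time: 12.8
tool_pos: [433.3, 208.1, 7.8]
ee_rot: [-0.706, 0.708, 0.018, -0.015]
ft_force: [-2.7, -2.3, 11.7]
gripper_width: 26.7
```

```bash
python3 - <<'E'
from h import *
st()
E
```

```text
t 12.8 pos [433.3 208.1   7.8] q [-0.06  0.58 -0.54  2.1   0.53  0.6  -0.94] F [-2.7 -2.3 11.7] M [-0.504  0.569 -0.037] w 26.7
x [0.999 0.046 0.003] y [ 0.003 -0.002 -1.   ] yaw x 2.7
```

step_arm --pt "0 -0.004 0 0 0 0 1" --pt "0 -0.012 0 0 0 0 1" --pt "0 -0.025 0 0 0 0 1" --pt "0 -0.045 0 0 0 0 1" --pt "0 -0.07 0 0 0 0 1" --pt "0 -0.095 0 0 0 0 1" --pt "0 -0.115 0 0 0 0 1" --pt "0 -0.12 0 0 0 0 1" --pt "0 -0.12 0 0 0 0 1" --pt "0 -0.12 0 0 0 0 1"

```text
time: 13.63
tool_pos: [432.6, 207.9, 127.0]
ee_rot: [-0.706, 0.708, 0.017, -0.015]
ft_force: [-1.4, -0.8, -4.5]
gripper_width: 26.7
```

```bash
python3 - <<'E'
from h import *
st()
s=env.state(); M=rot(s["ee_rot"]).as_matrix(); m=np.array(s["tool_pos"])-6.2*M[:,1]
e=[m+(95+4)*M[:,2],m-(95-4)*M[:,2]]
o=[]
for c in ("side","top"):
    im=env.read_camera(c); x,y=proj(c,[m])[0].astype(int)-60; o.append(cv2.resize(im[y:y+120,x:x+120,::-1],None,fx=3.3,fy=3.3,interpolation=cv2.INTER_CUBIC))
    for p in e: q=((proj(c,[p])[0]-[x,y])*3.3).astype(int); cv2.circle(o[-1],tuple(int(v) for v in q),4,(0,0,255),1)
cv2.imwrite("pics/l2.png",np.hstack(o))
E
```

```text
t 13.63 pos [432.6 207.9 127. ] q [ 0.08  0.38 -0.7   2.04  0.33  0.83 -0.76] F [-1.4 -0.8 -4.5] M [0.195 0.005 0.049] w 26.7
x [0.999 0.046 0.003] y [ 0.003 -0.002 -1.   ] yaw x 2.7
```

View pics/l2.png

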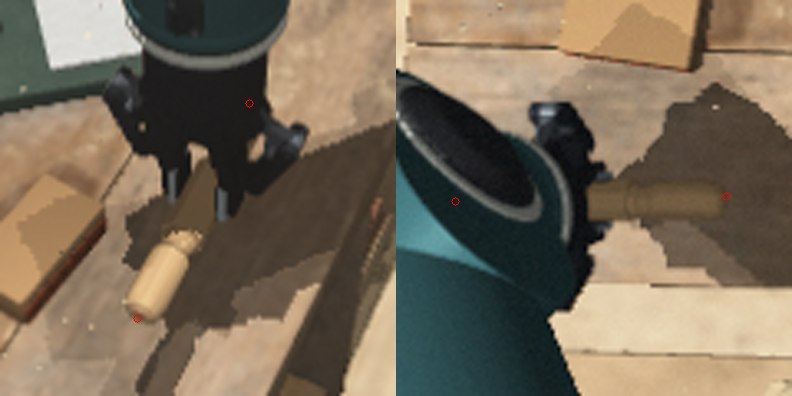

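Held level. Mx = +0.195, so this one's heavy end is on −y (robot's right), and it needs a turn to yaw −101.6. Carrying back, without rotating until past the drill press.

step_arm --pt "-0.006 -0.008 -0.015 0 0 0 1" --pt "-0.014 -0.018 -0.04 0 0 0 1" --pt "-0.022 -0.03 -0.075 0 0 0 1" --pt "-0.03 -0.04 -0.11 0 0 0 1" --pt "-0.036 -0.05 -0.145 0 0 0 1" --pt "-0.042 -0.06 -0.18 0 0 0 1" --pt "-0.047 -0.07 -0.215 0 0 0 1" --pt "-0.051 -0.08 -0.25 0 0 0 1" --pt "-0.054 -0.08 -0.285 0 0 0 1" --pt "-0.057 -0.08 -0.32 0 0 0 1"

```text
time: 14.57
tool_pos: [389.8, -115.7, 207.4]
ee_rot: [-0.706, 0.708, 0.017, -0.016]
ft_force: [1.8, 0.1, -4.6]
gripper_width: 26.6
```

```bash
python3 - <<'E'
from h import *
st(); print(go([385,-255,215],-50))
E
```

```text
t 14.57 pos [ 389.8 -115.7  207.4] q [ 0.73  0.07 -0.53  2.13  0.04  0.95  0.22] F [ 1.8  0.1 -4.6] M [ 0.233 -0.103  0.019] w 26.6
x [0.999 0.046 0.002] y [ 0.002 -0.002 -1.   ] yaw x 2.7
([-0.0113, -0.0073, -0.139], [0.05, 52.66, 0.18])
```

step_arm --pt "-0.001 -0.001 -0.02 0 4 0 1" --pt "-0.002 -0.002 -0.045 0 10 0 1" --pt "-0.004 -0.003 -0.07 0 16 0 1" --pt "-0.006 -0.004 -0.095 0 22 0 1" --pt "-0.008 -0.005 -0.115 0 28 0 1" --pt "-0.01 -0.006 -0.13 0 34 0 1" --pt "-0.011 -0.007 -0.138 0 40 0 1" --pt "-0.011 -0.007 -0.139 0 46 0 1" --pt "-0.011 -0.007 -0.139 0 52 0 1" --pt "-0.011 -0.007 -0.139 0 52.7 0 1"

```text
time: 15.4
tool_pos: [385.6, -253.0, 213.7]
ee_rot: [-0.64, 0.64, -0.3, 0.301]
ft_force: [-0.6, -0.0, -4.8]
gripper_width: 26.3
```

```bash
python3 - <<'E'
from h import *
st(); print(go([460,-281,225],-101.6,20))
E
```

```text
t 15.4 pos [ 385.6 -253.   213.7] q [ 0.81  0.16 -0.33  2.02  0.06  0.98 -0.42] F [-0.6 -0.  -4.8] M [ 0.147 -0.168 -0.049] w 26.3
x [ 0.638 -0.77   0.001] y [ 0.001 -0.    -1.   ] yaw x -50.3
([0.0691, -0.0112, 0.0394], [18.6, 50.73, -8.91])
```

step_arm --pt "0.008 -0.001 0.005 2.3 6.3 -1.1 1" --pt "0.016 -0.003 0.009 4.6 12.6 -2.2 1" --pt "0.025 -0.004 0.014 7 19 -3.3 1" --pt "0.034 -0.006 0.019 9.3 25.3 -4.4 1" --pt "0.043 -0.008 0.024 11.6 31.7 -5.5 1" --pt "0.052 -0.009 0.03 14 38 -6.7 1" --pt "0.061 -0.01 0.035 16.3 44.4 -7.8 1" --pt "0.069 -0.011 0.039 18.6 50.7 -8.9 1" --pt "0.069 -0.011 0.039 18.6 50.7 -8.9 1" --pt "0.069 -0.011 0.039 18.6 50.7 -8.9 1"

```text
time: 16.23
tool_pos: [459.7, -280.4, 225.3]
ee_rot: [-0.521, 0.366, -0.442, 0.632]
ft_force: [0.2, -0.3, -3.4]
gripper_width: 26.5
```

```bash
python3 - <<'E'
from h import *
st(); print(go([553.4,-300.6,180],-101.6,20))
E
```

```text
t 16.23 pos [ 459.7 -280.4  225.3] q [ 0.8   0.12 -0.26  2.07 -0.15  0.63 -1.1 ] F [ 0.2 -0.3 -3.4] M [ 0.092  0.547 -0.024] w 26.5
x [-0.189 -0.982  0.002] y [ 0.335 -0.066 -0.94 ] yaw x -100.9
([0.002, 0.0753, 0.0746], [0.03, 0.69, -0.14])
```

step_arm --pt "0.001 0.015 0.015 0 0.7 0 1" --pt "0.001 0.03 0.03 0 0.7 0 1" --pt "0.002 0.045 0.045 0 0.7 0 1" --pt "0.002 0.06 0.06 0 0.7 0 1" --pt "0.002 0.07 0.07 0 0.7 -0.1 1" --pt "0.002 0.075 0.0745 0 0.7 -0.1 1" --pt "0.002 0.075 0.0745 0 0.7 -0.1 1" --pt "0.002 0.075 0.0745 0 0.7 -0.1 1"

```text
time: 16.9
tool_pos: [553.1, -301.5, 180.9]
ee_rot: [-0.517, 0.361, -0.445, 0.636]
ft_force: [-0.7, -0.5, -4.1]
gripper_width: 26.4
```

```bash
python3 - <<'E'
from h import *
st()
for z in (95,76): print(go([553.4,-300.6,z],-101.6,20))
s=env.state(); M=rot(s["ee_rot"]).as_matrix(); m=np.array(s["tool_pos"])-6.2*M[:,1]+4*M[:,2]
e=[m+95*M[:,2],m-95*M[:,2]]
o=[]
for c in ("side","top"):
    im=env.read_camera(c); x,y=proj(c,[m])[0].astype(int)-60; o.append(cv2.resize(im[y:y+120,x:x+120,::-1],None,fx=3.3,fy=3.3,interpolation=cv2.INTER_CUBIC))
    for p in e: q=((proj(c,[p])[0]-[x,y])*3.3).astype(int); cv2.circle(o[-1],tuple(int(v) for v in q),4,(0,0,255),1)
cv2.imwrite("pics/h2.png",np.hstack(o))
E
```

```text
t 16.9 pos [ 553.1 -301.5  180.9] q [ 0.69  0.34 -0.23  1.91 -0.04  0.57 -1.26] F [-0.7 -0.5 -4.1] M [0.09  0.455 0.053] w 26.4
x [-0.205 -0.979 -0.001] y [ 0.335 -0.069 -0.94 ] yaw x -101.8
([-0.0009, 0.0808, -0.0293], [-0.02, -0.22, -0.0])
([-0.0008, 0.0986, -0.0358], [-0.02, -0.22, -0.0])
```

View pics/h2.png

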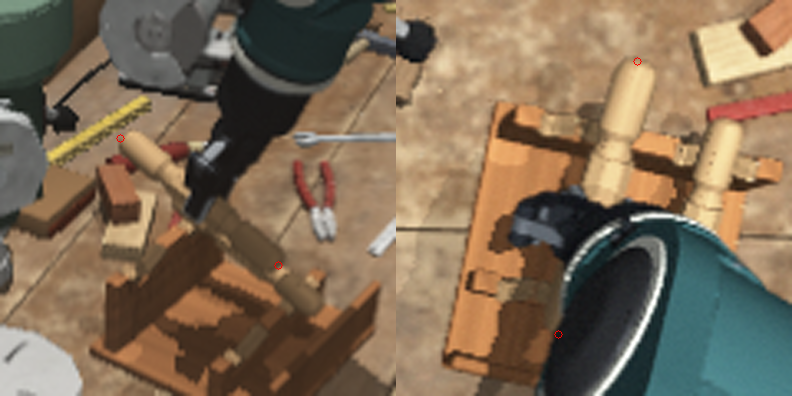

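High tip matches the prediction; the two knockers overlap in the side view. Descending.

step_arm --pt "0 0.02 -0.007 0 0 0 1" --pt "-0.001 0.04 -0.0145 0 0 0 1" --pt "-0.001 0.06 -0.022 0 0 0 1" --pt "-0.001 0.075 -0.0275 0 -0.2 0 1" --pt "-0.001 0.087 -0.0315 0 -0.2 0 1" --pt "-0.001 0.094 -0.034 0 -0.2 0 1" --pt "-0.001 0.0985 -0.036 0 -0.2 0 1" --pt "-0.001 0.0985 -0.036 0 -0.2 0 1"

```text
time: 17.67
tool_pos: [553.6, -300.7, 76.2]
ee_rot: [-0.517, 0.361, -0.445, 0.636]
ft_force: [0.0, 0.3, -4.1]
gripper_width: 26.6
```

```bash
python3 - <<'E'
from h import *
st(); print(go([553.4,-300.6,70],-101.6,20))
E
```

```text
t 17.67 pos [ 553.6 -300.7   76.2] q [ 0.67  0.5  -0.21  1.97 -0.    0.34 -1.27] F [ 0.   0.3 -4.1] M [0.158 0.469 0.032] w 26.6
x [-0.204 -0.979 -0.   ] y [ 0.336 -0.07  -0.939] yaw x -101.8
([-0.0, 0.0058, -0.0023], [-0.08, -0.16, 0.03])
```

step_arm --pt "0 0.0015 -0.0006 0 0 0 1" --pt "0 0.003 -0.0011 0 0 0 1" --pt "0 0.0045 -0.0017 0 0 0 1" --pt "0 0.0055 -0.002 0 0 0 1" --pt "0 0.0055 -0.002 0 0 0 1"

```text
time: 18.08
tool_pos: [554.2, -300.8, 70.8]
ee_rot: [-0.517, 0.361, -0.444, 0.636]
ft_force: [-0.9, 0.0, -2.3]
gripper_width: 26.6
```

step_arm --pt "0 0.001 -0.0004 0 0 0 1" --pt "0 0.001 -0.0004 0 0 0 1"

```text
time: 18.25
tool_pos: [554.3, -301.0, 69.9]
ee_rot: [-0.517, 0.361, -0.444, 0.636]
ft_force: [-1.3, -0.9, 2.3]
gripper_width: 26.5
```

```bash
python3 - <<'E'
from h import *
st()
E
```

```text
t 18.25 pos [ 554.3 -301.    69.9] q [ 0.67  0.51 -0.21  1.97 -0.    0.33 -1.27] F [-1.3 -0.9  2.3] M [-0.379  0.577  0.153] w 26.5
x [-0.204 -0.979  0.   ] y [ 0.338 -0.07  -0.939] yaw x -101.8
```

Contact has begun; pressing about 1 mm more, then releasing.

step_arm --pt "0 0.001 -0.0004 0 0 0 1" --pt "0 0.001 -0.0004 0 0 0 1"

```text
time: 18.42
tool_pos: [554.4, -301.1, 69.4]
ee_rot: [-0.517, 0.361, -0.444, 0.636]
ft_force: [-7.8, -0.1, 11.7]
gripper_width: 27.0
```

step_arm --pt "0 0 0 0 0 0 0.3" --pt "0 0 0 0 0 0 0.2" --pt "0 0 0 0 0 0 0.1" --pt "0 0 0 0 0 0 -0.1" --pt "0 0 0 0 0 0 -0.3" --pt "0 0 0 0 0 0 -0.3" --pt "0 0 0 0 0 0 -0.3" --pt "0 0 0 0 0 0 -0.3"

```text
time: 19.08
tool_pos: [554.0, -300.6, 68.4]
ee_rot: [-0.517, 0.361, -0.445, 0.636]
ft_force: [-0.4, 0.5, -0.5]
gripper_width: 55.5
```

```bash
python3 - <<'E'
from h import *
st()
E
```

```text
t 19.08 pos [ 554.  -300.6   68.4] q [ 0.67  0.51 -0.21  1.98 -0.    0.33 -1.27] F [-0.4  0.5 -0.5] M [0.034 0.364 0.03 ] w 55.5
x [-0.204 -0.979 -0.001] y [ 0.337 -0.07  -0.939] yaw x -101.8
```

step_arm --pt "0 -0.01 0 0 0 0 -0.3" --pt "0 -0.03 0 0 0 0 -0.3" --pt "0 -0.06 0 0 0 0 -0.3" --pt "0 -0.095 0 0 0 0 -0.3" --pt "0 -0.13 0 0 0 0 -0.3" --pt "0 -0.165 -0.01 0 0 0 -0.3" --pt "0 -0.19 -0.03 0 0 0 -0.3" --pt "0 -0.2 -0.06 0 0 0 -0.3" --pt "0 -0.2 -0.08 0 0 0 -0.3" --pt "0 -0.2 -0.08 0 0 0 -0.3"

```text
time: 19.92
tool_pos: [409.4, -270.8, 228.6]
ee_rot: [-0.516, 0.361, -0.445, 0.636]
ft_force: [1.0, -1.0, 0.2]
gripper_width: 55.6
```

step_arm --pt "0.03 -0.02 0 -4 0 0 -0.3" --pt "0.065 -0.03 0 -10 0 0 -0.3" --pt "0.1 -0.04 0 -16 0 0 -0.3" --pt "0.14 -0.05 0 -20 0 0 -0.3" --pt "0.18 -0.05 0 -20 0 0 -0.3" --pt "0.22 -0.05 0 -20 0 0 -0.3" --pt "0.25 -0.05 0 -20 0 0 -0.3" --pt "0.27 -0.05 0 -20 0 0 -0.3" --pt "0.27 -0.05 0 -20 0 0 -0.3" --pt "0.27 -0.05 0 -20 0 0 -0.3"

```text
time: 20.75
tool_pos: [340.7, -532.7, 275.4]
ee_rot: [-0.446, 0.445, -0.549, 0.549]
ft_force: [0.5, 0.0, 0.3]
gripper_width: 55.6
```

```bash
python3 - <<'E'
from h import *
st()
o=[]
for c,(x,y) in (("side",(275,110)),("top",(310,180))):
    im=env.read_camera(c); cv2.imwrite(f"pics/end_{c}.png",im[:,:,::-1]); o.append(cv2.resize(im[y:y+120,x:x+130,::-1],None,fx=3,fy=3,interpolation=cv2.INTER_CUBIC))
    for n in ("dowel","sanding_block","knocker_a"): print(c,n,[(np.round(d["extent"],1).tolist(),round(d["score"],2)) for d in env.find_in(c,n)])
cv2.imwrite("pics/fin.png",np.hstack(o))
E
```

```text
t 20.75 pos [ 340.7 -532.7  275.4] q [ 1.04  0.4  -0.11  1.54  0.05  1.21 -0.86] F [0.5 0.  0.3] M [0.042 0.009 0.009] w 55.6
x [-0.205 -0.979 -0.001] y [ 0.002  0.001 -1.   ] yaw x -101.8
side dowel [([284.9, 202.0, 297.6, 227.1], 0.45)]
side sanding_block [([212.3, 279.7, 253.3, 320.8], 0.73)]
side knocker_a [([297.2, 145.9, 345.0, 186.2], 0.66), ([315.0, 129.7, 357.5, 170.8], 0.56)]
top dowel [([255.5, 214.2, 305.3, 226.1], 0.8)]
top sanding_block [([127.4, 201.4, 174.8, 231.8], 0.8)]
top knocker_a [([347.6, 188.9, 372.2, 262.7], 0.92), ([386.7, 194.7, 416.1, 268.6], 0.7)]
```

View pics/fin.png

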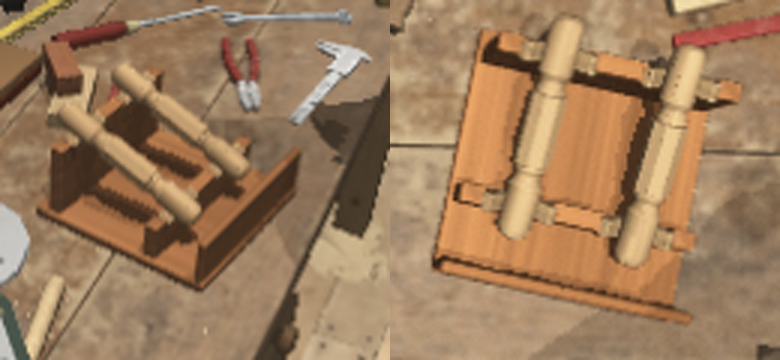

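Both knockers lie in their V pairs at the same slope, clear of the robot. The dowel and block are where they were, within detector noise of about 3 px.

```bash
python3 -c "
from plant import env
print(env.finish_job())"
```

```text
the job is handed in; nothing more can be done
None
```

Both knockers are in the stand, one in each pair of V cradles, and I handed the job in at about 21 s of the 67 s allowed.

- **First knocker:** this was the one nearer the stand. When lifted, the wrist felt −0.24 N m, so its heavy end was on the robot's left. I turned it +78° and laid it in the right cradles.
- **Second knocker:** the wrist felt +0.20 N m, so its heavy end was on the right. I turned it −104° and laid it in the left cradles.
- **Seating:** both went in with the heavy end low, at the 20° slope. Contact came at the expected height, with the knocker axis about 76 mm above the bench against 75 mm stated. Peak force noted while seating was about 20 N.
- **Last checks:** the final pictures show both knockers in all four Vs with a gap to the foot board. The gripper was clear and read near-zero force. The dowel and sanding block were found where they started, within about 3 px.
- **Disagreements:**
  - The two cameras differed by 3–5 mm on the knocker positions and up to about 11 mm at some points on the stand.
  - The second knocker was gripped about 4 mm off its middle, and I allowed for that when placing it.
  - The fingers felt about 11 N upward while closing at the bench.
- **Not checked:** I could not measure the load on the low rail, so the heavy ends rest on the wrist-moment readings alone.

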